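# Gauge the contact gaps of the relays

## Task

Check the contact gap of every relay on the bench, one at a time from the shortest to the longest: set the relay down between the rails of the nest, lower the gauge's blade into its gap until the black line on the blade is level with the tops of the contacts, hold it still there for a second without forcing it against the relay, and draw it out. At the end all relays stand upright on the floor of the white tray and the gauge is fully home in its stand. The relays are delicate: grip them with no more than 15 N.

Things in the scene. Friction and masses are not known exactly. Their poses are not given: they have to be found in the camera images.
- relay_short: short open relay, may be absent (then None), about 70 g: black housing 36 (x) x 34 (y) x 26 (z) mm with two brass contact posts standing on its middle, 22 mm tall (top 48 mm over the underside), 20 mm long in y, reaching 11 mm to either side in x. Origin: centre of the underside; z up. Pick it up by the housing's flat sides, across x (36 mm). A half turn makes no difference
- relay_short_gap (a point): middle of the mouth of this relay's contact gap, level with the tops of the contacts (48 mm over its underside). Axes as the relay's: the gap between the posts is 6 mm wide in x, 20 mm long and open-ended in y, 22 mm deep; its top 4 mm widen to 11 mm as a lead-in
- relay_middle: middle open relay, may be absent (then None), about 90 g: black housing 36 (x) x 46 (y) x 26 (z) mm with two brass contact posts standing on its middle, 22 mm tall (top 48 mm over the underside), 20 mm long in y, reaching 11 mm to either side in x. Origin: centre of the underside; z up. Pick it up by the housing's flat sides, across x (36 mm). A half turn makes no difference
- relay_middle_gap (a point): middle of the mouth of this relay's contact gap, level with the tops of the contacts (48 mm over its underside). Axes as the relay's: the gap between the posts is 6 mm wide in x, 20 mm long and open-ended in y, 22 mm deep; its top 4 mm widen to 11 mm as a lead-in
- relay_long: long open relay, may be absent (then None), about 110 g: black housing 36 (x) x 58 (y) x 26 (z) mm with two brass contact posts standing on its middle, 22 mm tall (top 48 mm over the underside), 20 mm long in y, reaching 11 mm to either side in x. Origin: centre of the underside; z up. Pick it up by the housing's flat sides, across x (36 mm). A half turn makes no difference
- relay_long_gap (a point): middle of the mouth of this relay's contact gap, level with the tops of the contacts (48 mm over its underside). Axes as the relay's: the gap between the posts is 6 mm wide in x, 20 mm long and open-ended in y, 22 mm deep; its top 4 mm widen to 11 mm as a lead-in
- nest: fixed nest: aluminium plate 70 (x) x 84 (y) x 6 mm with two steel rails along y, 60 mm long, 8 mm wide, rising 4 mm above the plate (10 mm above the bench), 40 mm apart inside; a relay sits between the rails on the plate, its y axis along the nest's y. Origin: centre of the underside
- nest_floor (a point): middle of the nest's floor between the rails, on which the relay's underside rests (6 mm over the bench); axes as the nest's
- gauge: gap gauge, 60 g: dark steel handle 16 (x) x 26 (y) x 36 (z) mm with a flat steel blade below it, 3 mm thick in x, 12 mm wide in y, 26 mm long. A black line runs round the blade 14 mm above its tip. Origin: middle of the handle's underside, where the blade begins; z up the handle. Take it by the handle, across x (16 mm). A half turn makes no difference
- blade_tip (a point): middle of the tip of the gauge's blade, 26 mm below the gauge's origin; axes as the gauge's
- gauge_stand: fixed grey stand for the gauge, 48 x 48 x 32 mm on a 60 mm square foot, with a slot in its top. Origin: centre of the underside
- stand_mouth (a point): middle of the slot's mouth on top of the stand, 32 mm over the bench; the slot is 6 mm wide in the stand's x (its top 4 mm widen to 11 mm), 18 mm long in y and 27 mm deep. With the gauge home, the handle's underside rests on the stand's top, so the gauge's origin is at this point, with its axes along the stand's (or half turned)
- tray: fixed white open tray, 200 (x) x 120 (y) x 12 (z) mm, walls 4 mm. Origin: centre of the underside. (Obstacles round the work: an open screen to the right, x 0.43 to 0.63, y below -0.24, 0.22 m high; a larger one behind it, y below -0.55, 0.53 m high; the edge of a raised shelf at x = 0.67, 0.26 m up)
- tray_in (a point): middle of the tray's inner floor (4 mm over the bench); the floor is 192 mm along x and 112 mm along y

How it is judged:
On the way, in this order (a step that is already met when the one before it is completed fails the run):
1. short relay sits in the nest, blade still in its gap, line level with the contact tops within 3.5 mm, under 5 N on the relay, for 0.6 s (x of relay_short in the frame of nest_floor between -0.006 and 0.006 m and y of relay_short in the frame of nest_floor between -0.022 and 0.022 m and z of relay_short in the frame of nest_floor between -0.003 and 0.003 m and angle between the y axis of relay_short and the y axis of nest, either way round below 0.15 rad and angle between relay_short's own z axis and vertical below 0.1 rad and x of blade_tip in the frame of relay_short_gap between -0.003 and 0.003 m and y of blade_tip in the frame of relay_short_gap between -0.007 and 0.007 m and z of blade_tip in the frame of relay_short_gap between -0.0175 and -0.0105 m and angle between the x axis of gauge and the x axis of relay_short, either way round below 0.25 rad and contact force between gauge and relay_short below 5 N), for 0.6 s.
2. middle relay sits in the nest, blade still in its gap, line level with the contact tops within 3.5 mm, under 5 N on the relay, for 0.6 s (x of relay_middle in the frame of nest_floor between -0.006 and 0.006 m and y of relay_middle in the frame of nest_floor between -0.022 and 0.022 m and z of relay_middle in the frame of nest_floor between -0.003 and 0.003 m and angle between the y axis of relay_middle and the y axis of nest, either way round below 0.15 rad and angle between relay_middle's own z axis and vertical below 0.1 rad and x of blade_tip in the frame of relay_middle_gap between -0.003 and 0.003 m and y of blade_tip in the frame of relay_middle_gap between -0.007 and 0.007 m and z of blade_tip in the frame of relay_middle_gap between -0.0175 and -0.0105 m and angle between the x axis of gauge and the x axis of relay_middle, either way round below 0.25 rad and contact force between gauge and relay_middle below 5 N), for 0.6 s.
3. long relay sits in the nest, blade still in its gap, line level with the contact tops within 3.5 mm, under 5 N on the relay, for 0.6 s (x of relay_long in the frame of nest_floor between -0.006 and 0.006 m and y of relay_long in the frame of nest_floor between -0.022 and 0.022 m and z of relay_long in the frame of nest_floor between -0.003 and 0.003 m and angle between the y axis of relay_long and the y axis of nest, either way round below 0.15 rad and angle between relay_long's own z axis and vertical below 0.1 rad and x of blade_tip in the frame of relay_long_gap between -0.003 and 0.003 m and y of blade_tip in the frame of relay_long_gap between -0.007 and 0.007 m and z of blade_tip in the frame of relay_long_gap between -0.0175 and -0.0105 m and angle between the x axis of gauge and the x axis of relay_long, either way round below 0.25 rad and contact force between gauge and relay_long below 5 N), for 0.6 s.
At the end, for the whole second after the job is handed in: every relay stands upright (within 0.1 rad) and at rest on the tray's floor, its centre within 85 mm (x) and 45 mm (y) of the tray's middle; the gauge stands at rest in its stand, upright within 0.1 rad, its handle down on the stand within 3 mm (x of relay_short in the frame of tray_in between -0.085 and 0.085 m and y of relay_short in the frame of tray_in between -0.045 and 0.045 m and z of relay_short in the frame of tray_in between -0.003 and 0.003 m and angle between each of relay_short, relay_middle, relay_long, gauge's own z axis and vertical below 0.1 rad and linear speed of each of relay_short, relay_middle, relay_long, gauge below 0.02 m/s and x of relay_middle in the frame of tray_in between -0.085 and 0.085 m and y of relay_middle in the frame of tray_in between -0.045 and 0.045 m and z of relay_middle in the frame of tray_in between -0.003 and 0.003 m and x of relay_long in the frame of tray_in between -0.085 and 0.085 m and y of relay_long in the frame of tray_in between -0.045 and 0.045 m and z of relay_long in the frame of tray_in between -0.003 and 0.003 m and horizontal distance between gauge and stand_mouth below 0.006 m and z of gauge in the frame of stand_mouth between -0.003 and 0.003 m); the robot touches nothing.
It fails at once if the fingers press on a relay with more than 50 N in all (both pads together; a 15 N grip makes 30 N) (contact force between the fingers and relay_short above 50 N or contact force between the fingers and relay_middle above 50 N or contact force between the fingers and relay_long above 50 N).
It fails at once if the gauge is forced against a relay with more than 30 N (contact force between gauge and relay_short above 30 N or contact force between gauge and relay_middle above 30 N or contact force between gauge and relay_long above 30 N).
Of relay_short, relay_middle, relay_long only 2 to 3 are there at a start; the rules pass over those that are not, and their reading is None.
At some moment in a run one of relay_short, relay_middle, relay_long may be knocked a few centimetres aside while the robot is not near it.
It also fails if it takes over 210 s, if anything falls off the work surface, if the arm or the gripper's body presses on something with over 40 N, if the wrist force passes 120 N, or if a joint passes its speed limit or range.

## Robot

A 7-joint arm with a two-finger parallel gripper is mounted at the origin on a cart in front of the work surface, level with it; the furniture and walls round the work are solid. World frame = base frame: x ahead of the robot, y to its left, z up, the work surface at z = 0. Lengths are in m, angles in rad, forces in N, time in s.
With the tool pointing down it reaches from about 0.35 to 0.9 m from the base axis. Payload 8.1 kg.
Tool frame: the origin (TCP) lies midway between the tips of the shut fingers; the grasp point (between the pads) lies arm.grasp_offset behind it (arm.grasp_offset is the distance from the TCP to the grasp point, in m); z points along the fingers, y is the line along which they close (so a half turn about z gives the same grasp; the last joint's range is limited). The gripper opens to 92 mm and grips with 3 to 60 N. Pads are 19 mm wide; open, the fingers measure 130 mm over their backs; the gripper's body (75 mm by 190 mm) begins 47 mm behind the grasp point.
Start: joints at [1.165, 0.434, 0.025, 1.573, -0.012, 1.134, -0.075], TCP at [0.186, -0.597, 0.227] pointing down, gripper open.
Joint ranges: [-2.62, 2.62], [-0.44, 2.09], [-1.27, 1.32], [0.08, 2.57], [-1.32, 4.46], [0.12, 2], [-2.74, 2.74]. Speed limits (rad/s): [2.22, 2.22, 3.01, 3.01, 3.14, 3.14, 3.14].

## Interface

Orientations are given as a rotation vector (axis times angle).
In Python, from cell import observe, imaging, arm gives the robot as it stands.
- The arm moves only by the tool apply_moves, never from a script. Its argument "commands" is a list of rows, each a list of 5 numbers: the opening in per cent of the stroke, from 0 (shut) to 100 (fully open), then the shift along the world's x, y, z in units of 0.06 m (1.0 is 0.06 m), then the turn about the world's z in units of 0.5 rad (1.0 is 0.5 rad). A call has 1 to 12 rows; each row shifts and turns the commanded pose from where the row before left it; what a row does not reach is not made up. A row lasts 1/8 s, in which the tool goes at most 62.5 mm and 10.7 degrees, less where a joint would pass 70% of its speed; a pose out of reach is approached as far as the arm can. A call with a number of a shift or a turn outside -1 to 1 is refused whole. A call with a gripper value outside its range is refused whole. The fingers move at their own pace and stop on an object; "newtons" is the grip in N (left out, the last holds). Time passes only in rows, so rows that do not move let the fingers close. It gives the time, the measured TCP pose, the force, the opening and the grip force at its end, in the units of the state.
- observe(): the state, without advancing time (a new reading comes with each control period).
- imaging.get_image(name): name is "scene" or "top" or "wrist"; returns (picture, depth): 400x640x3 uint8, red, green, blue; 400x640 float32, m along the optical axis (not along the pixel's ray), 0 where there is no reading.
- imaging.camera_params(name): a dict with "camera_matrix" (3x3 intrinsics, pixels), "origin" and "rotation" of the camera in the world; the wrist camera has in their place "tool_from_camera" (4x4, takes a point from camera to tool coordinates, whose origin is the TCP and whose axes are the flange's). Camera axes: x right, y up, looking along -z (the intrinsics and any distortion apply to the point x, -y, -z); pixel columns grow to the right and rows downward; lengths in m; the calibration is good to about 2 mm. The wrist camera is an equidistant fisheye: a pixel r from the principal point sees the ray r / f radians off the axis. A picture is of the moment at which its call begins: read the wrist's pose just before it. camera_params takes no time and is no camera call.
- arm.sign_off(): hands the job in; it is judged then, once.
The state is a dict: "clock": time; "joints": joint angles; "dq": joint speeds; "joint_efforts": joint torques, N m; "position": TCP position; "ee_rot": TCP orientation; "force": force on the tool from outside, world axes, zero at the start; "ft_torque": the same for the moment, N m; "width": opening from 0.0 (shut) to 1.0 (fully open); "gripper_force": force on a finger pad.
Only numpy, scipy, OpenCV 4.12 (cv2) and the standard library are available. Lean on these libraries where they do the work, as an engineer would, in place of code of your own. Each camera call takes 0.05 s, during which the arm holds its last target. There are 200 camera calls.

## Working session

There is one attempt and no reset: what is moved stays moved. The work goes in short steps, Python scripts to look and compute and a tool call to move; the robot and the scene stay as the last step left them, time stands still between calls to the robot, and variables do not carry over. Pictures are saved under pics/ and viewed, at most 14 in all, crops included, and the job is handed in when it is done.

Besides the shell and the picture viewer there is one more tool, called by a JSON object that holds its "name" and its "arguments", one argument or row to a line. apply_moves: Moves the arm, as the interface text tells. Its arguments: {"type":"object","properties":{"commands":{"type":"array"},"newtons":{"type":"number"}},"required":["commands"]}

```bash
mkdir -p pics; ls; cat > h.py <<'E'
import numpy as np, cv2
from cell import observe, imaging, arm
def snap(n,f=None):
    im,d=imaging.get_image(n)
    if f: cv2.imwrite(f,im[:,:,::-1])
    return im,d
def cloud(n,d):
    p=imaging.camera_params(n);K=np.array(p["camera_matrix"])
    v,u=np.mgrid[:d.shape[0],:d.shape[1]]
    X=np.stack([(u-K[0,2])/K[0,0]*d,-(v-K[1,2])/K[1,1]*d,-d],-1)
    return X@np.array(p["rotation"]).T+np.array(p["origin"])
E
python3 - <<'E'
from h import *
print(observe(),arm.grasp_offset)
for n in("scene","top"):
    im,d=snap(n,f"pics/{n}0.png"); p=imaging.camera_params(n); print(n,p,(d>0).mean())
print(imaging.camera_params("wrist"))
E
```

```text
pics
{'clock': 0.0, 'joints': array([ 1.16539619,  0.43526068,  0.02498495,  1.57410849, -0.01155934,
        1.13395567, -0.07508518]), 'dq': array([-2.39593177e-05,  2.77086332e-03,  1.61546913e-03,  5.40475263e-04,
       -1.70675280e-03,  2.88486322e-04,  4.77833814e-04]), 'joint_efforts': array([ 1.09378521e-03, -6.67838144e+01,  9.86136161e-01, -3.14457321e+01,
       -6.02897652e-02,  4.30510368e-02,  1.27698445e-04]), 'position': array([ 0.18614699, -0.59610808,  0.22591728]), 'ee_rot': array([-3.10415352e+00, -4.73515765e-01,  6.63287233e-04]), 'force': array([-0.72082582,  0.93886833, -0.29651218]), 'ft_torque': array([-0.00433097,  0.04964358,  0.01194134]), 'gripper_force': 0.0, 'width': 1.0008566634504534} 0.0188
scene {'camera_matrix': array([[506.49087814,   0.        , 317.88185985],
       [  0.        , 506.49087814, 195.88187021],
       [  0.        ,   0.        ,   1.        ]]), 'origin': array([-0.03776621,  0.82390754,  0.49535053]), 'rotation': array([ 0.45461034, -1.37516139, -2.18496869])} 0.9765546875
top {'camera_matrix': array([[457.45894418,   0.        , 320.06495071],
       [  0.        , 457.45894418, 200.06727363],
       [  0.        ,   0.        ,   1.        ]]), 'origin': array([0.44021431, 0.08728216, 0.99862114]), 'rotation': array([ 0.04749428, -0.04724542, -1.5476845 ])} 0.99597265625
{'camera_matrix': array([[309.70691629,   0.        , 318.18683355],
       [  0.        , 309.70691629, 201.04924833],
       [  0.        ,   0.        ,   1.        ]]), 'tool_from_camera': array([[-4.79515590e-04,  9.69848572e-01,  2.43707853e-01,
         6.59244108e-02],
       [ 9.99999855e-01,  5.24556250e-04, -1.19916570e-04,
         1.73259148e-04],
       [-2.44139392e-04,  2.43707760e-01, -9.69848683e-01,
        -1.57810581e-01],
       [ 0.00000000e+00,  0.00000000e+00,  0.00000000e+00,
         1.00000000e+00]])}
```

View pics/top0.png

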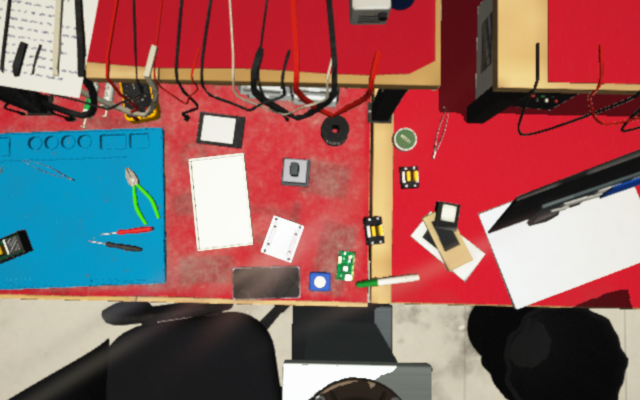

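View pics/scene0.png

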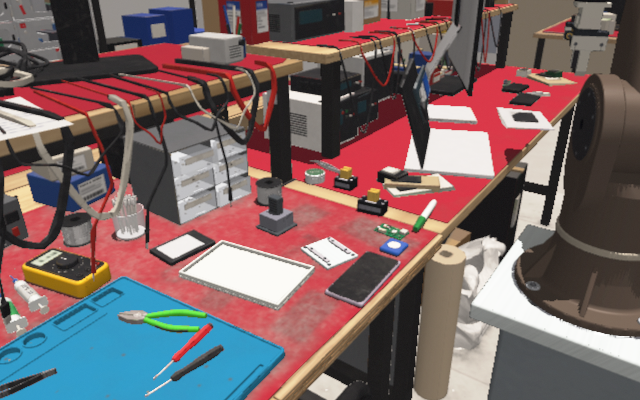

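The top view shows the tray at (221,201), the gauge stand with the gauge at (295,171), the nest at (282,239), and two relays at (374,230) and (409,176). The scene view shows the same two relays at (372,203) and (346,178).

```bash
cat >> h.py <<'E'
from scipy.spatial.transform import Rotation as R
def rot(n):
    r=np.array(imaging.camera_params(n)["rotation"]); return R.from_rotvec(r).as_matrix()
def cloud(n,d):
    p=imaging.camera_params(n);K=np.array(p["camera_matrix"])
    v,u=np.mgrid[:d.shape[0],:d.shape[1]]
    X=np.stack([(u-K[0,2])/K[0,0]*d,-(v-K[1,2])/K[1,1]*d,-d],-1)
    return X@rot(n).T+np.array(p["origin"])
def ray(n,uv,z):
    p=imaging.camera_params(n);K=np.array(p["camera_matrix"]);uv=np.atleast_2d(uv)
    D=np.stack([(uv[:,0]-K[0,2])/K[0,0],-(uv[:,1]-K[1,2])/K[1,1],-np.ones(len(uv))],-1)@rot(n).T
    o=np.array(p["origin"]); return o+D*((z-o[2])/D[:,2])[:,None]
def rect(P):
    (c,s,a)=cv2.minAreaRect(P[:,:2].astype(np.float32)*1000); return np.round(c,1),np.round(s,1),round(a,1)
E
python3 - <<'E'
from h import *
im,d=snap("top"); P=cloud("top",d); Z=P[...,2]
print("table z",[np.round(P[v,u],4) for u,v in((330,200),(374,205),(395,235),(260,200))])
boxes={"tray":(180,140,262,258),"stand":(272,145,318,195),"nest":(255,205,310,270),"r1":(358,205,392,255),"r2":(394,158,425,195)}
for n,(a,b,c,e) in boxes.items():
    S=np.zeros(Z.shape,bool);S[b:e,a:c]=1
    for lo,hi in((.003,.015),(.02,.03),(.028,.037),(.04,.055),(.06,.08)):
        m=S&(Z>lo)&(Z<hi)
        if m.sum()>10: print(n,lo,hi,m.sum(),rect(P[m]),np.round(np.median(Z[m]),4))
cv2.imwrite("pics/topc.png",cv2.resize(im[130:280,180:440,::-1],None,fx=3,fy=3,interpolation=cv2.INTER_CUBIC))
E
```

```text
table z [array([0.5011, 0.0665, 0.0035]), array([ 0.4926, -0.0301, -0.0012]), array([ 0.4282, -0.077 , -0.0018]), array([0.4978, 0.2192, 0.0019])]
tray 0.003 0.015 4986 (array([500. , 305.5]), array([256.5, 177.9]), 1.8) 0.0053
stand 0.003 0.015 327 (array([566.4, 145.7]), array([107.9,  98.8]), 1.3) 0.0046
stand 0.02 0.03 36 (array([559.8, 142.3]), array([47.3, 48.5]), 87.2) 0.0285
stand 0.028 0.037 390 (array([560. , 142.7]), array([47.9, 48.3]), 87.1) 0.0325
stand 0.06 0.08 104 (array([559.4, 142.8]), array([16.4, 25.2]), 89.2) 0.0685
nest 0.003 0.015 1577 (array([418.7, 168.9]), array([138.5, 117.4]), 1.4) 0.0068
r1 0.003 0.015 60 (array([438.7,  -5.4]), array([106.2,  19.7]), 1.1) 0.0039
r1 0.02 0.03 351 (array([436.6, -29.5]), array([57.7, 36.7]), 8.0) 0.0256
r1 0.028 0.037 74 (array([434.9, -26.3]), array([52.7, 31.9]), 0.9) 0.029
r1 0.04 0.055 89 (array([436.5, -31.9]), array([19.5, 22.9]), 8.3) 0.0463
r2 0.003 0.015 46 (array([ 562.1, -106.5]), array([67.3, 70.4]), 77.3) 0.0054
r2 0.02 0.03 258 (array([ 552.7, -104. ]), array([45.5, 36.4]), 3.3) 0.0237
r2 0.028 0.037 20 (array([ 553.4, -105.9]), array([19.9, 27. ]), 1.0) 0.0336
r2 0.04 0.055 74 (array([ 553.3, -103.8]), array([19.1, 22.4]), 6.5) 0.0452
```

View pics/topc.png

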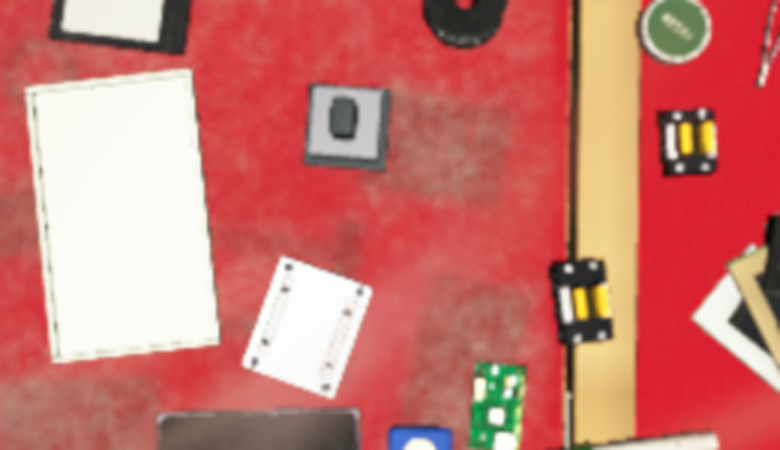

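```bash
cat >> h.py <<'E'
def sub(m,box):
    a,b,c,e=box; S=np.zeros(m.shape,np.uint8); S[b:e,a:c]=m[b:e,a:c]
    cs,_=cv2.findContours(S,cv2.RETR_EXTERNAL,cv2.CHAIN_APPROX_NONE); return max(cs,key=cv2.contourArea)[:,0,:].astype(float)
E
python3 - <<'E'
from h import *
im,d=snap("top"); hsv=cv2.cvtColor(im,cv2.COLOR_RGB2HSV); H,S,V=cv2.split(hsv)
white=((S<70)&(V>170)); gray=((S<60)&(V>50)); black=V<75; yel=((H>17)&(H<33)&(S>150)&(V>120))
for n,m,box,z in(("nest",white,(255,205,310,270),.007),("tray",white,(180,140,262,258),.012),("standtop",gray,(272,150,318,190),.032),("r1",black,(362,205,385,252),.026),("r2",black,(396,160,423,193),.026)):
    print(n,rect(ray("top",sub(m,box),z)))
for n,box in(("r1",(362,205,392,252)),("r2",(396,160,423,193))):
    print(n,"yel",rect(ray("top",sub(yel,box),.048)))
o=observe();Rm=R.from_rotvec(o["ee_rot"]).as_matrix();print(Rm.round(3))
ims,ds=snap("scene");P=cloud("scene",ds);Z=P[...,2]
for n,b in(("r1",(352,183,392,218)),("r2",(330,162,360,192)),("gauge",(255,190,300,235))):
    a,bb,c,e=b;M=np.zeros(Z.shape,bool);M[bb:e,a:c]=1
    for lo,hi in((.022,.03),(.03,.035),(.043,.055),(.06,.075)):
        m=M&(Z>lo)&(Z<hi)
        if m.sum()>10: print(n,lo,m.sum(),rect(P[m]))
E
```

```text
nest (array([415.3, 168.4]), array([71.3, 85.4]), 71.5)
tray (array([492.9, 303.9]), array([200.9, 121.5]), 7.9)
standtop (array([557.7, 142. ]), array([56.7, 56.4]), 86.5)
r1 (array([443.3, -24.9]), array([96.4, 36.7]), 9.5)
r2 (array([ 538.4, -107.1]), array([18.1, 21.1]), 27.2)
r1 yel (array([436. , -23.1]), array([20.7,  8.3]), 0.9)
r2 yel (array([552.3, -94.4]), array([21. ,  8.4]), 0.6)
[[ 0.955  0.298 -0.   ]
 [ 0.298 -0.955  0.001]
 [-0.    -0.001 -1.   ]]
r1 0.022 186 (array([437.7, -25.9]), array([57.4, 39.4]), 10.6)
r1 0.03 25 (array([431.9, -23.1]), array([27.2, 15.7]), 56.4)
r1 0.043 53 (array([438.3, -28.4]), array([21.2, 26.5]), 6.8)
r2 0.022 90 (array([553.5, -98. ]), array([46.2, 33.8]), 8.3)
r2 0.03 22 (array([549.2, -97.5]), array([32.1, 13.4]), 59.7)
r2 0.043 29 (array([554.5, -99.2]), array([22.3, 20.9]), 89.1)
gauge 0.022 194 (array([589.1, 115.6]), array([ 66.2, 151.3]), 43.9)
gauge 0.03 235 (array([594.5, 121.5]), array([ 64.4, 147.1]), 55.7)
gauge 0.043 77 (array([556.7, 151.1]), array([28. , 16.4]), 35.2)
gauge 0.06 85 (array([560.3, 145.6]), array([17. , 26.8]), 84.1)
```

The relay at the right (image 409,176) measures 46 mm, so it is the middle one. The one at (374,230) measures 58 mm, so it is the long one. There is no short relay. I'll move over the middle relay and look with the wrist camera.

{"name": "apply_moves", "arguments": {
  "commands": [
    [100,0.3,0.75,0.1,0],
    [100,0.4,0.75,0.1,0],
    [100,0.4,0.75,0.1,0],
    [100,0.4,0.75,0,0],
    [100,0.4,0.75,0,-0.2],
    [100,0.6,0.75,0,-0.2],
    [100,0.65,0.75,0,0],
    [100,0.65,0.75,-0.2,0],
    [100,0.65,0.75,-0.2,0],
    [100,0.65,0.75,-0.2,0],
    [100,0.5,0.6,-0.2,0],
    [100,0,0,0,0]
  ],
  "newtons": 12
}}

```text
clock: 1.75
position: [0.5238, -0.1064, 0.1957]
ee_rot: [-3.135, -0.171, 0.001]
force: [-0.0, 0.3, -0.4]
width: 0.998
gripper_force: 0.0
```

```bash
cat >> h.py <<'E'
def wray(uv,z,o):
    p=imaging.camera_params("wrist");K=np.array(p["camera_matrix"]);T=np.array(p["tool_from_camera"]);uv=np.atleast_2d(uv).astype(float)
    x=(uv[:,0]-K[0,2])/K[0,0];y=(uv[:,1]-K[1,2])/K[1,1];th=np.hypot(x,y)+1e-12
    D=np.stack([np.sin(th)*x/th,-np.sin(th)*y/th,-np.cos(th)],-1)
    Rt=R.from_rotvec(o["ee_rot"]).as_matrix(); D=D@T[:3,:3].T@Rt.T
    c=np.array(o["position"])+Rt@T[:3,3]
    return c+D*((z-c[2])/D[:,2])[:,None]
def wsnap(f=None):
    o=observe(); im,d=snap("wrist",f); return o,im,d
def close_angle(o):
    y=R.from_rotvec(o["ee_rot"]).as_matrix()[:,1]; return np.degrees(np.arctan2(y[1],y[0]))%180
def brass(im):
    H,S,V=cv2.split(cv2.cvtColor(im,cv2.COLOR_RGB2HSV)); return ((H>17)&(H<33)&(S>120)&(V>90))
def posts(im,to,n=4):
    """rects of brass blobs, largest first; to: contour px -> points"""
    cs,_=cv2.findContours(brass(im).astype(np.uint8),cv2.RETR_EXTERNAL,cv2.CHAIN_APPROX_NONE)
    for c in sorted(cs,key=cv2.contourArea)[::-1][:n]:
        if cv2.contourArea(c)>30: print("brass px",c[:,0].mean(0).round(),rect(to(c[:,0].astype(float))))
E
python3 - <<'E'
from h import *
o,im,d=wsnap("pics/w1.png"); print(o["position"],close_angle(o))
posts(im,lambda c:wray(c,.048,o))
E
```

```text
[ 0.52375973 -0.1063703   0.19571559] 96.24841726196705
brass px [484. 294.] (array([ 416.6, -344.1]), array([  8.4, 207.8]), 6.3)
brass px [483. 260.] (array([ 462.8, -310.9]), array([64.8, 17.9]), 16.5)
brass px [326. 159.] (array([ 556.3, -109.8]), array([20.,  7.]), 6.4)
brass px [153. 259.] (array([419.8,  82. ]), array([14.2, 64.4]), 84.5)
```

View pics/w1.png

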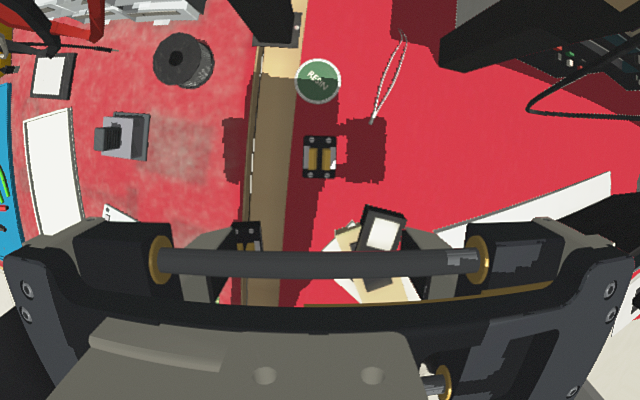

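The wrist view shows the middle relay at about (320,157), with its posts at columns 313 and 326, and the gauge stand at (122,137). I'll measure the housing outline.

```bash
cat >> h.py <<'E'
def wrelay(o,im,uv,r=27,base=0.0):
    """relay from the wrist picture: outline of non-red/dark+brass things near uv, both on the plane of the housing top and the brass on the contact tops"""
    H,S,V=cv2.split(cv2.cvtColor(im,cv2.COLOR_RGB2HSV)); u,v=uv
    k=(V<70).astype(np.uint8); box=(u-r,v-r,u+r,v+r)
    c=sub(k,box); print("housing",rect(wray(c,base+.026,o)))
    y=((H>12)&(H<35)&(S>90)&(V>60)).astype(np.uint8); S2=np.zeros_like(y); q=r-8; S2[v-q:v+q,u-q:u+q]=y[v-q:v+q,u-q:u+q]
    pts=np.argwhere(S2)[:,::-1].astype(float)
    print("brass",rect(wray(pts,base+.048,o)))
E
python3 - <<'E'
from h import *
o,im,d=wsnap()
wrelay(o,im,(320,157))
E
```

```text
housing (array([ 555.8, -103.5]), array([45.6, 34.4]), 4.5)
brass (array([ 555.6, -103.2]), array([21. , 21.9]), 6.0)
```

{"name": "apply_moves", "arguments": {
  "commands": [
    [70,0.53,0.05,0,-0.04],
    [70,0,0,-0.8,0],
    [70,0,0,-0.8,0],
    [70,0,0,-0.6,0],
    [70,0,0,0,0],
    [70,0,0,0,0]
  ],
  "newtons": 10
}}

```text
clock: 2.6
position: [0.5548, -0.1086, 0.0663]
ee_rot: [3.138, 0.128, 0.003]
force: [-0.8, -0.5, 0.5]
width: 0.702
gripper_force: 0.0
```

{"name": "apply_moves", "arguments": {
  "commands": [
    [70,0.015,0.09,-0.2,0],
    [70,0,0,-0.4,0],
    [70,0,0,-0.3,0],
    [70,0,0,0,0],
    [70,0,0,0,0]
  ]
}}

```text
clock: 3.22
position: [0.5555, -0.1022, 0.0112]
ee_rot: [3.139, 0.13, 0.001]
force: [0.4, -0.1, 0.7]
width: 0.698
gripper_force: 0.0
```

{"name": "apply_moves", "arguments": {
  "commands": [
    [70,0,-0.02,-0.07,0],
    [55,0,0,0,0],
    [40,0,0,0,0],
    [30,0,0,0,0],
    [30,0,0,0,0],
    [30,0,0,0,0],
    [30,0,0,0,0]
  ],
  "newtons": 10
}}

```text
clock: 4.1
position: [0.5551, -0.1034, 0.0067]
ee_rot: [3.139, 0.13, 0.0]
force: [-0.6, 0.2, 2.3]
width: 0.39
gripper_force: 10.0
```

{"name": "apply_moves", "arguments": {
  "commands": [
    [30,0,0,0.3,0],
    [30,0,0,0.6,0],
    [30,-0.2,0.2,0.7,0],
    [30,-0.5,0.6,0.6,0],
    [30,-0.6,0.7,0.3,-0.3],
    [30,-0.6,0.7,0.2,-0.3],
    [30,-0.6,0.7,0.2,-0.21],
    [30,-0.4,0.7,0,0],
    [30,-0.2,0.6,0,0],
    [30,-0.1,0.25,0,0],
    [30,0,0,0,0],
    [30,0,0,0,0]
  ]
}}

```text
clock: 5.6
position: [0.3633, 0.1628, 0.1809]
ee_rot: [3.1, -0.505, 0.001]
force: [0.2, -0.2, -0.7]
width: 0.394
gripper_force: 10.0
```

```bash
python3 - <<'E'
from h import *
o,im,d=wsnap("pics/w2.png"); print(o["position"],close_angle(o),o["width"])
E
```

```text
[0.36330778 0.16276708 0.18089305] 71.48902407013428 0.39423552441370174
```

View pics/w2.png

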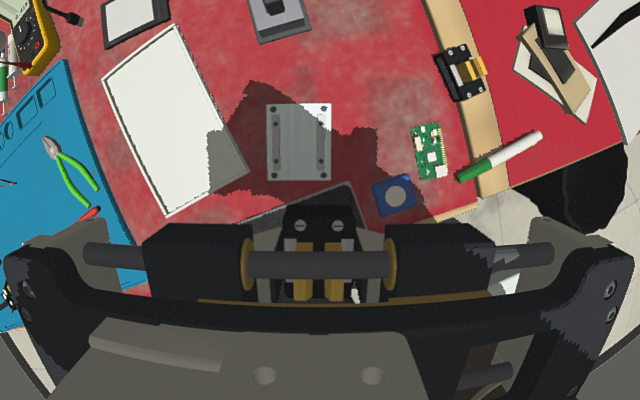

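The wrist view shows the nest plate at (299,143) with its sides along the image axes. The held relay is at about (317,262) and the long relay at (455,72). I'll measure the plate.

```bash
python3 - <<'E'
from h import *
o,im,d=wsnap()
H,S,V=cv2.split(cv2.cvtColor(im,cv2.COLOR_RGB2HSV))
m=((S<75)&(V>70)).astype(np.uint8); m=cv2.morphologyEx(m,cv2.MORPH_OPEN,np.ones((3,3)))
c=sub(m,(255,92,345,190)); print(c.min(0),c.max(0),rect(wray(c,.006,o)))
H2=im[95:190,258:342]; cv2.imwrite("pics/w2c.png",cv2.resize(H2[:,:,::-1],None,fx=6,fy=6))
x=wray([[320,262],[317,262]],.048+.1809-.0067,o); print(x)
E
```

```text
[265. 103.] [331. 180.] (array([415.8, 168.1]), array([70.7, 83.7]), 71.3)
[[0.37335669 0.15880291 0.2222    ]
 [0.37375202 0.15997793 0.2222    ]]
```

View pics/w2c.png

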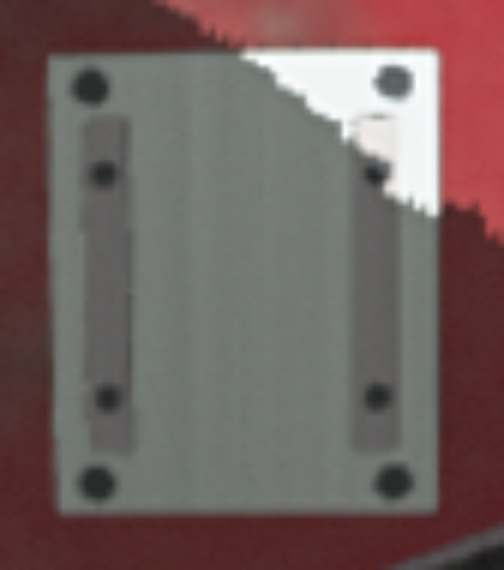

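Crop: plate edges are clear (x 50–438, y 50–512 in the crop), with rails symmetric about its middle. Both cameras agree on (415.6, 168.2) mm.

{"name": "apply_moves", "arguments": {
  "commands": [
    [30,0.43,0.045,0,0],
    [30,0.44,0.045,0,0],
    [30,0,0,-0.6,0],
    [30,0,0,-0.6,0],
    [30,0,0,-0.6,0],
    [30,0,0,-0.3,0],
    [30,0,0,0,0],
    [30,0,0,0,0],
    [30,0,0,0,0]
  ]
}}

```text
clock: 6.82
position: [0.416, 0.1692, 0.0555]
ee_rot: [-3.1, 0.505, -0.002]
force: [0.5, -0.5, -1.0]
width: 0.392
gripper_force: 10.0
```

{"name": "apply_moves", "arguments": {
  "commands": [
    [30,-0.01,-0.017,-0.25,0],
    [30,0,0,-0.2,0],
    [30,0,0,-0.1,0],
    [30,0,0,0,0],
    [30,0,0,0,0]
  ]
}}

```text
clock: 7.45
position: [0.4148, 0.1681, 0.0218]
ee_rot: [-3.101, 0.504, -0.0]
force: [0.4, 1.2, -1.3]
width: 0.393
gripper_force: 10.0
```

{"name": "apply_moves", "arguments": {
  "commands": [
    [30,0,0,-0.07,0],
    [30,0,0,-0.05,0],
    [30,0,0,-0.03,0],
    [30,0,0,0,0],
    [30,0,0,0,0]
  ]
}}

```text
clock: 8.07
position: [0.4151, 0.168, 0.0129]
ee_rot: [-3.101, 0.505, -0.001]
force: [-0.7, -1.1, 7.3]
width: 0.391
gripper_force: 10.0
```

{"name": "apply_moves", "arguments": {
  "commands": [
    [45,0,0,0,0],
    [60,0,0,0,0],
    [60,0,0,0,0],
    [60,0,0,0.3,0],
    [60,0,0,0.6,0],
    [60,0,0,0.7,0],
    [60,0,0,0.7,0],
    [60,0.1,0,0.4,0],
    [60,0.5,0,0,0.3],
    [60,0.5,-0.2,0,0.2],
    [60,0,0,0,0],
    [60,0,0,0,0]
  ]
}}

```text
clock: 9.57
position: [0.4798, 0.1561, 0.1742]
ee_rot: [3.139, -0.115, -0.002]
force: [-1.6, 0.4, -0.2]
width: 0.599
gripper_force: 0.0
```

```bash
python3 - <<'E'
from h import *
o,im,d=wsnap("pics/w3.png"); print(o["position"],close_angle(o))
it,dt=snap("top"); P=cloud("top",dt);Z=P[...,2]
for n,b in(("nest",(255,205,310,270)),("r1",(358,205,392,255))):
    M=np.zeros(Z.shape,bool);M[b[1]:b[3],b[0]:b[2]]=1
    for lo,hi in((.02,.035),(.043,.06)):
        m=M&(Z>lo)&(Z<hi)
        if m.sum()>10: print(n,lo,m.sum(),rect(P[m]),np.median(Z[m]))
E
```

```text
[0.4798262  0.15608937 0.17415835] 85.79994902046663
r1 0.02 363 (array([436.7, -29.6]), array([57.5, 36.4]), 8.3) 0.025917229074572723
r1 0.043 75 (array([436.5, -31.9]), array([19.5, 22.4]), 8.0) 0.04669752606649691
```

View pics/w3.png

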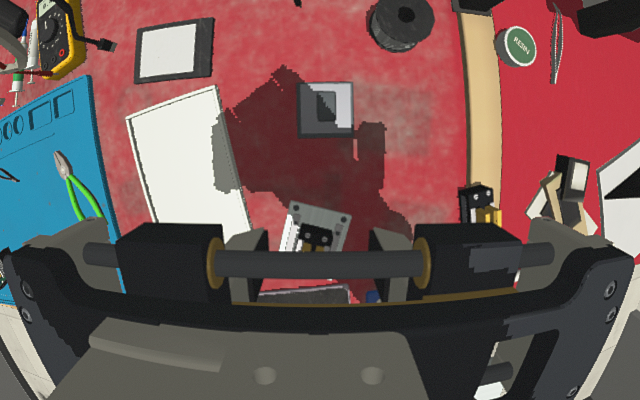

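The wrist view shows the relay seated in the nest at (316,238), and the gauge handle in its stand at (326,106). I'll measure the handle.

```bash
python3 - <<'E'
from h import *
o,im,d=wsnap()
p=imaging.camera_params("wrist")
V=cv2.cvtColor(im,cv2.COLOR_RGB2GRAY); print(V[88:126:3,308:346:2])
T=np.array(p["tool_from_camera"]); 
# depth cloud via rays to depth
K=np.array(p["camera_matrix"]);v,u=np.mgrid[75:145,290:360];x=(u-K[0,2])/K[0,0];y=(v-K[1,2])/K[1,1];th=np.hypot(x,y)+1e-9
dd=d[75:145,290:360];C=np.stack([np.tan(th)*x/th*dd,-np.tan(th)*y/th*dd,-dd],-1)
Rt=R.from_rotvec(o["ee_rot"]).as_matrix();P=(C@T[:3,:3].T+T[:3,3])@Rt.T+o["position"];Z=P[...,2]
for lo,hi in((.028,.036),(.063,.073)):
    m=(Z>lo)&(Z<hi); print(lo,m.sum(),rect(P[m]) if m.sum()>5 else 0,np.median(Z[m]))
E
```

```text
[[ 79  84 161 195 193 196 195 195 195 195 195 197 195 196 195 195 195 194
  195]
 [ 81  81 111 199  86  83  73  76 107 109 114 114 108 115 187 197 196 195
  195]
 [ 80  79  79  79  79  63  98 103 101 103 102 102 106 101 143 198 194 194
  197]
 [ 81  82  83  84  76  40  58 107 103 103 106 105 105  99 110 200 197 199
  196]
 [ 82  81  81  79  72  39  47  55 107 108 107 104 106 104 109 202 200 198
  198]
 [ 80  79  81  80  75  41  52  49  47  65 108 109 110 102 108 203 200 198
  199]
 [ 80  79  81  78  83  42  50  48  51  46  55 107 110 108 107 204 200 201
  200]
 [ 79  79  81  78  81  38  51  52  50  49  52 110 105 106 107 206 202 200
  199]
 [ 80  81  80  81  81  37  51  50  50  48  47  47  93 106 106 205 202 201
  201]
 [ 80  80  79  81  80  39  51  50  48  49  47  49  44 104 107 207 203 203
  201]
 [ 80  79  79  80  82  52  50  49  51  46  49  50  48  42 125 206 204 204
  203]
 [ 77  80  80  78  82  76  59  61  60  62  60  59  59  61 158 207 203 204
  204]
 [ 78  77  79  79  78  80  80  78  77  79  79  80  79  79  88 206 206 206
  203]]
0.028 1918 (array([561.8, 142.9]), array([48.2, 48.1]), 86.1) 0.03183361630859462
0.063 551 (array([561.1, 143.5]), array([16.1, 26. ]), 86.2) 0.06757619035775814
```

{"name": "apply_moves", "arguments": {
  "commands": [
    [60,0.45,-0.07,0,0.014],
    [60,0.45,-0.07,0,0],
    [60,0.455,-0.07,-0.2,0],
    [60,0,0,-0.5,0],
    [60,0,0,-0.6,0],
    [60,0,0,-0.2,0],
    [60,0,0,0,0],
    [60,0,0,0,0]
  ]
}}

```text
clock: 10.72
position: [0.5627, 0.1439, 0.0859]
ee_rot: [-3.139, 0.102, -0.003]
force: [0.7, 0.7, -0.5]
width: 0.599
gripper_force: 0.0
```

{"name": "apply_moves", "arguments": {
  "commands": [
    [60,-0.025,-0.01,-0.3,0],
    [60,0,0,-0.3,0],
    [60,0,0,-0.15,0],
    [60,0,0,-0.06,0],
    [60,0,0,0,0],
    [60,0,0,0,0]
  ]
}}

```text
clock: 11.48
position: [0.5608, 0.143, 0.0364]
ee_rot: [-3.14, 0.103, -0.001]
force: [0.6, 0.3, 0.2]
width: 0.6
gripper_force: 0.0
```

{"name": "apply_moves", "arguments": {
  "commands": [
    [45,0,0,0,0],
    [30,0,0,0,0],
    [20,0,0,0,0],
    [10,0,0,0,0],
    [10,0,0,0,0],
    [10,0,0,0,0],
    [10,0,0,0,0]
  ],
  "newtons": 20
}}

```text
clock: 12.35
position: [0.5604, 0.1428, 0.036]
ee_rot: [3.14, -0.103, -0.0]
force: [-0.6, 0.3, 1.4]
width: 0.172
gripper_force: 20.0
```

```bash
python3 - <<'E'
from h import *
o=observe(); print(o["position"],close_angle(o),o["width"]*92,o["force"],o["clock"])
E
```

```text
[0.56044772 0.14281162 0.03595903] 86.2599266252982 15.820863449546454 [-0.64442003  0.25722873  1.39052428] 12.35
```

{"name": "apply_moves", "arguments": {
  "commands": [
    [10,0,0,0.2,0],
    [10,0,0,0.4,0],
    [10,0,0,0.5,0],
    [10,0,0,0.3,0],
    [10,-0.5,0.1,0,-0.2],
    [10,-0.7,0.12,0,-0.2],
    [10,-0.7,0.1,0,-0.12],
    [10,-0.4,0.1,0,0],
    [10,-0.12,0,0,0],
    [10,0,0,0,0],
    [10,0,0,0,0]
  ]
}}

```text
clock: 13.72
position: [0.4164, 0.1678, 0.12]
ee_rot: [-3.1, 0.51, -0.001]
force: [0.8, 0.4, -0.2]
width: 0.176
gripper_force: 20.0
```

```bash
python3 - <<'E'
from h import *
o,im,d=wsnap("pics/w4.png"); print(o["position"],close_angle(o),o["width"]*92,o["force"],o["clock"])
cv2.imwrite("pics/w4c.png",cv2.resize(im[160:310,220:420,::-1],None,fx=4,fy=4,interpolation=cv2.INTER_CUBIC))
E
```

```text
[0.4164254  0.16780045 0.12002961] 71.30226150631138 16.178756302697405 [ 0.75068623  0.41688261 -0.17314159] 13.725
```

View pics/w4c.png

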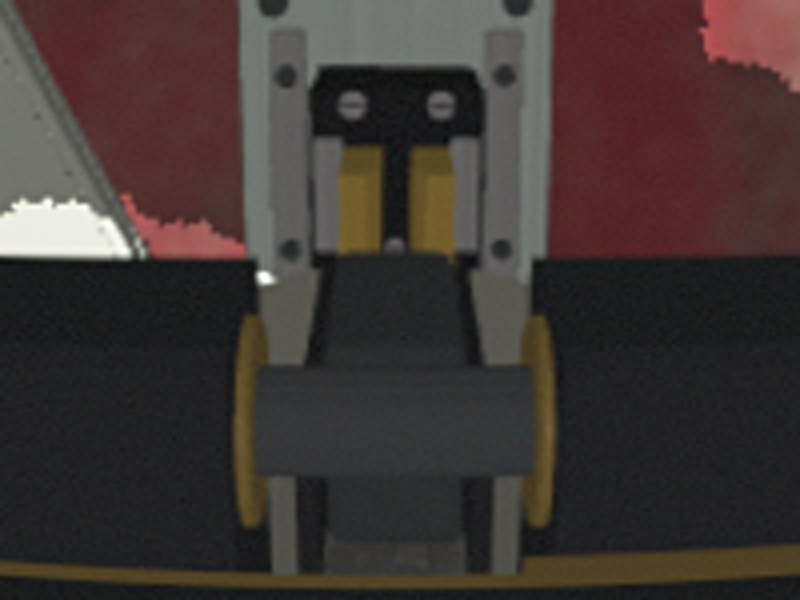

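The crop shows the relay between the rails, with the blade tip (395,245) in line with the gap centre at x≈397. I'll lower it.

{"name": "apply_moves", "arguments": {
  "commands": [
    [10,0,0,-0.2,0],
    [10,0,0,-0.2,0],
    [10,0,0,-0.13,0],
    [10,0,0,0,0],
    [10,0,0,0,0],
    [10,0,0,-0.1,0],
    [10,0,0,-0.1,0],
    [10,0,0,-0.05,0],
    [10,0,0,0,0],
    [10,0,0,0,0]
  ]
}}

```text
clock: 15.02
position: [0.4153, 0.168, 0.0732]
ee_rot: [-3.1, 0.509, -0.0]
force: [0.5, -0.4, -0.0]
width: 0.173
gripper_force: 20.0
```

{"name": "apply_moves", "arguments": {
  "commands": [
    [10,0,0,-0.05,0],
    [10,0,0,0,0],
    [10,0,0,0,0],
    [10,0,0,0,0],
    [10,0,0,0,0]
  ]
}}

```text
clock: 15.65
position: [0.4153, 0.168, 0.0702]
ee_rot: [3.1, -0.509, 0.0]
force: [-0.2, 0.1, -0.1]
width: 0.172
gripper_force: 20.0
```

```bash
python3 - <<'E'
from h import *
it,dt=snap("scene"); cv2.imwrite("pics/s1.png",cv2.resize(it[200:290,270:390,::-1],None,fx=6,fy=6,interpolation=cv2.INTER_CUBIC))
E
```

```text
(no output)
```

View pics/s1.png

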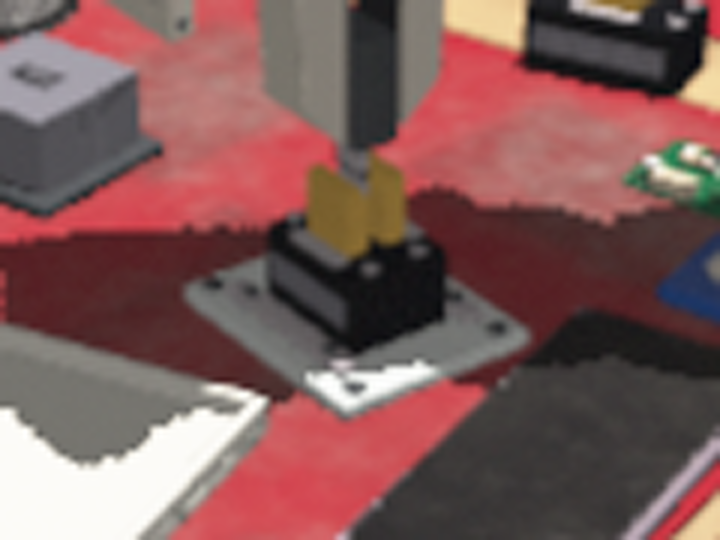

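The blade is in the gap with its line at about the contact tops (350,170), and the handle is clear of the contacts. I'll hold a second, then draw it out.

{"name": "apply_moves", "arguments": {
  "commands": [
    [10,0,0,0,0],
    [10,0,0,0,0],
    [10,0,0,0,0],
    [10,0,0,0,0],
    [10,0,0,0,0],
    [10,0,0,0,0],
    [10,0,0,0,0],
    [10,0,0,0,0],
    [10,0,0,0.2,0],
    [10,0,0,0.3,0],
    [10,0,0,0.33,0],
    [10,0,0,0,0]
  ]
}}

```text
clock: 17.2
position: [0.4163, 0.1685, 0.1217]
ee_rot: [-3.098, 0.509, -0.004]
force: [-0.6, -1.0, -0.4]
width: 0.176
gripper_force: 20.0
```

{"name": "apply_moves", "arguments": {
  "commands": [
    [10,0.4,-0.07,0,0.2],
    [10,0.7,-0.12,0,0.2],
    [10,0.7,-0.12,0,0.12],
    [10,0.5,-0.1,0,0],
    [10,0.12,0,0,0],
    [10,0,0,0,0],
    [10,0,0,0,0],
    [10,0,0,0,0]
  ]
}}

```text
clock: 18.2
position: [0.5596, 0.1438, 0.1201]
ee_rot: [3.14, -0.101, -0.0]
force: [0.3, -0.5, -0.7]
width: 0.174
gripper_force: 20.0
```

{"name": "apply_moves", "arguments": {
  "commands": [
    [10,0.013,-0.017,-0.2,0],
    [10,0,0,-0.4,0],
    [10,0,0,-0.2,0],
    [10,0,0,0,0],
    [10,0,0,0,0],
    [10,0,0,0,0]
  ]
}}

```text
clock: 18.95
position: [0.5618, 0.1426, 0.0727]
ee_rot: [-3.14, 0.103, -0.002]
force: [0.9, 0.3, -0.6]
width: 0.174
gripper_force: 20.0
```

{"name": "apply_moves", "arguments": {
  "commands": [
    [10,-0.015,0.003,-0.1,0],
    [10,0,0,-0.15,0],
    [10,0,0,-0.15,0],
    [10,0,0,-0.12,0],
    [10,0,0,-0.06,0],
    [10,0,0,0,0],
    [10,0,0,0,0]
  ]
}}

```text
clock: 19.82
position: [0.5605, 0.1426, 0.0373]
ee_rot: [-3.14, 0.103, -0.001]
force: [0.1, -0.2, -0.9]
width: 0.176
gripper_force: 20.0
```

Down the last 1 mm, release, rise, and head back above the nest.

{"name": "apply_moves", "arguments": {
  "commands": [
    [10,0,0,-0.02,0],
    [10,0,0,0,0],
    [30,0,0,0,0],
    [50,0,0,0,0],
    [60,0,0,0,0],
    [60,0,0,0.3,0],
    [60,0,0,0.6,0],
    [60,0,0,0.6,0],
    [60,-0.4,0.07,0.4,-0.2],
    [60,-0.7,0.12,0,-0.2],
    [60,-0.7,0.12,0,-0.12],
    [60,-0.6,0.1,0,0]
  ],
  "newtons": 10
}}

```text
clock: 21.32
position: [0.415, 0.1676, 0.1512]
ee_rot: [-3.099, 0.509, -0.002]
force: [-0.5, -0.0, -0.4]
width: 0.603
gripper_force: 0.0
```

{"name": "apply_moves", "arguments": {
  "commands": [
    [60,0,0,-0.2,0],
    [60,0,0,-0.3,0],
    [60,0,0,-0.2,0],
    [60,0,0,0,0],
    [60,0,0,0,0]
  ]
}}

```text
clock: 21.95
position: [0.4168, 0.1672, 0.1082]
ee_rot: [-3.1, 0.509, -0.0]
force: [0.6, -0.2, -0.5]
width: 0.596
gripper_force: 0.0
```

```bash
cat >> h.py <<'E'
def wcloud(o,d):
    p=imaging.camera_params("wrist");T=np.array(p["tool_from_camera"]);K=np.array(p["camera_matrix"])
    v,u=np.mgrid[:400,:640];x=(u-K[0,2])/K[0,0];y=(v-K[1,2])/K[1,1];th=np.hypot(x,y)+1e-9
    C=np.stack([np.tan(th)*x/th*d,-np.tan(th)*y/th*d,-d],-1)
    Rt=R.from_rotvec(o["ee_rot"]).as_matrix();return (C@T[:3,:3].T+T[:3,3])@Rt.T+o["position"]
def near(P,c,r,bands):
    m0=np.hypot(P[...,0]-c[0],P[...,1]-c[1])<r
    for lo,hi in bands:
        m=m0&(P[...,2]>lo)&(P[...,2]<hi)
        if m.sum()>8: print(lo,m.sum(),rect(P[m]),np.median(P[m][:,2]).round(4))
E
python3 - <<'E'
from h import *
it,dt=snap("top");P=cloud("top",dt)
print("gauge");near(P,(.56,.143),.03,((.028,.036),(.062,.08)))
print("long");near(P,(.437,-.03),.07,((.02,.029),(.042,.055)))
o=observe();print(o["position"],close_angle(o))
E
```

```text
gauge
0.028 363 (array([560.2, 142.8]), array([48.1, 48.4]), 87.1) 0.0326
0.062 98 (array([559.1, 141.8]), array([25. , 14.4]), 1.6) 0.0682
long
0.02 328 (array([436.7, -29.4]), array([57.6, 36.8]), 7.8) 0.0258
0.042 81 (array([436.6, -31.9]), array([19.4, 22.7]), 7.9) 0.0467
[0.4168264  0.16730533 0.10834907] 71.34906136628088
```

The gauge is home (handle top at 68 mm). Next I'll pick the middle relay out of the nest.

{"name": "apply_moves", "arguments": {
  "commands": [
    [60,-0.028,0.012,-0.4,0],
    [60,0,0,-0.5,0],
    [60,0,0,-0.4,0],
    [60,0,0,-0.2,0],
    [60,0,0,0,0],
    [60,0,0,0,0],
    [60,0,0,0,0]
  ]
}}

```text
clock: 22.88
position: [0.4152, 0.1681, 0.0187]
ee_rot: [-3.099, 0.509, -0.002]
force: [-0.5, 0.0, 0.1]
width: 0.601
gripper_force: 0.0
```

{"name": "apply_moves", "arguments": {
  "commands": [
    [60,0,0,-0.08,0],
    [45,0,0,0,0],
    [35,0,0,0,0],
    [30,0,0,0,0],
    [30,0,0,0,0],
    [30,0,0,0,0],
    [30,0,0,0.2,0],
    [30,0,0,0.4,0],
    [30,0,0,0.5,0],
    [30,0,0,0.4,0]
  ],
  "newtons": 10
}}

```text
clock: 24.12
position: [0.4147, 0.1679, 0.105]
ee_rot: [-3.1, 0.509, -0.001]
force: [1.1, -0.1, -1.5]
width: 0.39
gripper_force: 10.0
```

{"name": "apply_moves", "arguments": {
  "commands": [
    [30,0.3,0.4,0,0.3],
    [30,0.5,0.6,0,0.3],
    [30,0.5,0.6,0,0.33],
    [30,0.5,0.6,0,0],
    [30,0.2,0.17,0,0],
    [30,0,0,0,0],
    [30,0,0,0,0],
    [30,0,0,0,0]
  ]
}}

```text
clock: 25.12
position: [0.5342, 0.3092, 0.1035]
ee_rot: [3.133, 0.219, -0.0]
force: [-1.3, 0.1, -1.0]
width: 0.397
gripper_force: 10.0
```

{"name": "apply_moves", "arguments": {
  "commands": [
    [30,0.01,0.01,-0.4,0],
    [30,0,0,-0.5,0],
    [30,0,0,-0.35,0],
    [30,0,0,-0.15,0],
    [30,0,0,0,0],
    [30,0,0,0,0],
    [30,0,0,0,0]
  ]
}}

```text
clock: 26.0
position: [0.5358, 0.311, 0.0201]
ee_rot: [-3.133, -0.219, -0.002]
force: [-0.1, -1.2, -0.9]
width: 0.39
gripper_force: 10.0
```

```bash
python3 - <<'E'
from h import *
o=observe();print(o["position"],close_angle(o),o["force"])
E
```

```text
[0.53575061 0.31100487 0.02007726] 98.00093672949126 [-0.14285246 -1.18344689 -0.88097212]
```

{"name": "apply_moves", "arguments": {
  "commands": [
    [30,0,0,-0.07,0],
    [30,0,0,-0.04,0],
    [30,0,0,-0.02,0],
    [30,0,0,0,0],
    [30,0,0,0,0]
  ]
}}

```text
clock: 26.62
position: [0.5353, 0.3107, 0.0113]
ee_rot: [3.134, 0.219, -0.0]
force: [-1.1, 0.4, -0.9]
width: 0.392
gripper_force: 10.0
```

{"name": "apply_moves", "arguments": {
  "commands": [
    [30,0,0,-0.02,0],
    [30,0,0,0,0],
    [30,0,0,0,0]
  ]
}}

```text
clock: 27.0
position: [0.5354, 0.3107, 0.011]
ee_rot: [3.134, 0.219, 0.001]
force: [-2.3, -1.7, 9.7]
width: 0.389
gripper_force: 10.0
```

{"name": "apply_moves", "arguments": {
  "commands": [
    [40,0,0,0,0],
    [50,0,0,0,0],
    [53,0,0,0,0],
    [53,0,0,0.2,0],
    [53,0,0,0.5,0],
    [70,0,0,0.7,0],
    [70,0,0,0.8,0],
    [70,-0.1,-0.4,0.7,0],
    [70,-0.4,-0.8,0,0],
    [70,-0.4,-0.8,0,0],
    [70,-0.4,-0.8,0,0],
    [70,-0.4,-0.8,0,0]
  ]
}}

```text
clock: 28.5
position: [0.4324, 0.0933, 0.1849]
ee_rot: [3.134, 0.219, 0.002]
force: [0.3, -1.4, -0.3]
width: 0.697
gripper_force: 0.0
```

{"name": "apply_moves", "arguments": {
  "commands": [
    [70,-0.3,-0.8,0,0],
    [70,-0.2,-0.8,0,0],
    [70,0,-0.45,0,0],
    [70,0,0,0,0],
    [70,0,0,0,0]
  ]
}}

```text
clock: 29.12
position: [0.4035, -0.0276, 0.1846]
ee_rot: [-3.134, -0.22, -0.001]
force: [0.3, 0.1, -0.5]
width: 0.701
gripper_force: 0.0
```

```bash
python3 - <<'E'
from h import *
o,im,d=wsnap("pics/w5.png");print(o["position"],close_angle(o))
near(wcloud(o,d),(.437,-.03),.07,((.021,.029),(.044,.052)))
it,dt=snap("top","pics/t2.png");P=cloud("top",dt)
print("long");near(P,(.437,-.03),.07,((.02,.029),(.042,.055)))
print("mid");near(P,(.535,.31),.05,((.025,.034),(.046,.058)))
E
```

```text
[ 0.40347465 -0.02758891  0.1846396 ] 98.03191861533017
0.021 1390 (array([478.1, -14.7]), array([53.2, 37. ]), 11.1) 0.0258
0.044 351 (array([481.2, -14.2]), array([20.3, 21.7]), 8.0) 0.0474
long
0.02 293 (array([477.8, -15.2]), array([54.2, 36.6]), 10.8) 0.0264
0.042 82 (array([479.4, -14.8]), array([19.7, 22.1]), 9.4) 0.0479
mid
0.025 242 (array([533.7, 309.8]), array([46.7, 36.6]), 7.2) 0.0306
0.046 87 (array([533.6, 309.5]), array([20.1, 22.5]), 8.6) 0.0517
```

View pics/t2.png

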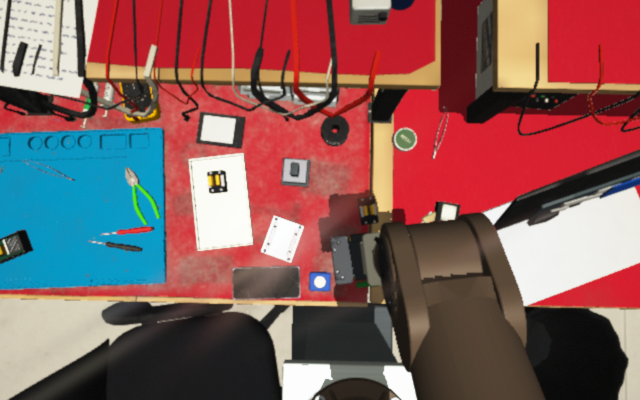

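The top view shows the middle relay standing in the tray at (217,181). The long relay has been knocked to about (368,209), so I'll remeasure it.

```bash
python3 - <<'E'
from h import *
o,im,d=wsnap();near(wcloud(o,d),(.481,-.0145),.05,((.021,.03),(.044,.052)))
o,im,d=wsnap();near(wcloud(o,d),(.481,-.0145),.05,((.021,.03),(.044,.052)))
E
```

```text
0.021 1602 (array([480.9, -14.5]), array([58.9, 35.7]), 10.4) 0.0259
0.044 340 (array([481.1, -14.1]), array([20.2, 22.5]), 8.8) 0.0476
0.021 1599 (array([480.8, -14.2]), array([58.9, 36.5]), 10.4) 0.0259
0.044 343 (array([481. , -13.7]), array([20.1, 21.7]), 8.1) 0.0475
```

{"name": "apply_moves", "arguments": {
  "commands": [
    [70,0.6,0.11,0,0.07],
    [70,0.69,0.11,-0.1,0],
    [70,0,0,-0.7,0],
    [70,0,0,-0.8,0],
    [70,0,0,-0.4,0],
    [70,0,0,0,0],
    [70,0,0,0,0]
  ]
}}

```text
clock: 30.2
position: [0.4814, -0.0146, 0.065]
ee_rot: [-3.129, -0.275, -0.002]
force: [1.4, 0.1, 0.9]
width: 0.7
gripper_force: 0.0
```

Down 58 mm to 7 mm.

{"name": "apply_moves", "arguments": {
  "commands": [
    [70,0,0,-0.4,0],
    [70,0,0,-0.35,0],
    [70,0,0,-0.17,0],
    [70,0,0,-0.02,0],
    [70,0,0,0,0],
    [70,0,0,0,0]
  ]
}}

```text
clock: 30.95
position: [0.4812, -0.0151, 0.0085]
ee_rot: [3.129, 0.274, 0.002]
force: [0.8, 0.9, -0.1]
width: 0.702
gripper_force: 0.0
```

{"name": "apply_moves", "arguments": {
  "commands": [
    [70,0,0,-0.025,0],
    [55,0,0,0,0],
    [40,0,0,0,0],
    [30,0,0,0,0],
    [30,0,0,0,0],
    [30,0,0,0,0],
    [30,0,0,0,0]
  ],
  "newtons": 10
}}

```text
clock: 31.82
position: [0.4806, -0.0151, 0.0062]
ee_rot: [3.13, 0.274, 0.0]
force: [-0.6, -0.5, 0.1]
width: 0.388
gripper_force: 10.0
```

{"name": "apply_moves", "arguments": {
  "commands": [
    [30,0,0,0.2,0],
    [30,0,0,0.4,0],
    [30,0,0,0.5,0],
    [30,0,0.2,0.4,-0.25],
    [30,-0.2,0.6,0,-0.25],
    [30,-0.3,0.8,0,-0.25],
    [30,-0.4,0.8,0,-0.25],
    [30,-0.2,0.65,0,0],
    [30,0,0,0,0],
    [30,0,0,0,0],
    [30,0,0,0,0]
  ]
}}

```text
clock: 33.2
position: [0.4151, 0.1665, 0.0964]
ee_rot: [3.099, -0.512, 0.0]
force: [-0.6, 0.4, -0.5]
width: 0.391
gripper_force: 10.0
```

```bash
python3 - <<'E'
from h import *
o=observe();print(o["position"],close_angle(o),o["force"])
E
```

```text
[0.41505393 0.16652055 0.09636627] 71.24009011998277 [-0.55588889  0.39956766 -0.50396544]
```

{"name": "apply_moves", "arguments": {
  "commands": [
    [30,0,0.025,-0.3,0],
    [30,0,0,-0.4,0],
    [30,0,0,-0.35,0],
    [30,0,0,-0.17,0],
    [30,0,0,0,0],
    [30,0,0,0,0],
    [30,0,0,0,0]
  ]
}}

```text
clock: 34.08
position: [0.4152, 0.1695, 0.0237]
ee_rot: [-3.099, 0.509, -0.002]
force: [-0.8, -0.2, -1.6]
width: 0.391
gripper_force: 10.0
```

{"name": "apply_moves", "arguments": {
  "commands": [
    [30,0,-0.022,-0.03,0],
    [30,0,0,0,0],
    [30,0,0,0,0],
    [30,0,0,0,0]
  ]
}}

```text
clock: 34.58
position: [0.4147, 0.1681, 0.0213]
ee_rot: [-3.1, 0.509, -0.0]
force: [0.2, 0.0, -1.2]
width: 0.389
gripper_force: 10.0
```

{"name": "apply_moves", "arguments": {
  "commands": [
    [30,0,0,-0.07,0],
    [30,0,0,-0.05,0],
    [30,0,0,-0.03,0],
    [30,0,0,0,0],
    [30,0,0,0,0]
  ]
}}

```text
clock: 35.2
position: [0.4146, 0.168, 0.0122]
ee_rot: [3.1, -0.509, -0.0]
force: [-0.8, -0.4, -0.7]
width: 0.386
gripper_force: 10.0
```

{"name": "apply_moves", "arguments": {
  "commands": [
    [30,0,0,-0.013,0],
    [30,0,0,0,0],
    [30,0,0,0,0]
  ]
}}

```text
clock: 35.58
position: [0.4147, 0.1681, 0.0119]
ee_rot: [-3.1, 0.509, -0.001]
force: [-1.6, -0.7, 8.4]
width: 0.39
gripper_force: 10.0
```

{"name": "apply_moves", "arguments": {
  "commands": [
    [45,0,0,0,0],
    [60,0,0,0,0],
    [60,0,0,0,0],
    [60,0,0,0.3,0],
    [60,0,0,0.6,0],
    [60,0,0,0.7,0],
    [60,0.1,0,0.4,0],
    [60,0.7,-0.12,0,0.2],
    [60,0.7,-0.12,0,0.2],
    [60,0.7,-0.12,0,0.12],
    [60,0.23,-0.06,0,0],
    [60,0,0,0,0]
  ]
}}

```text
clock: 37.08
position: [0.5604, 0.1425, 0.1309]
ee_rot: [3.14, -0.105, -0.001]
force: [-0.4, -0.1, -1.4]
width: 0.602
gripper_force: 0.0
```

{"name": "apply_moves", "arguments": {
  "commands": [
    [60,0,0,-0.4,0],
    [60,0,0,-0.4,0],
    [60,0,0,0,0],
    [60,0,0,0,0],
    [60,0,0,0,0]
  ]
}}

```text
clock: 37.7
position: [0.5608, 0.1433, 0.0846]
ee_rot: [-3.139, 0.102, -0.002]
force: [0.4, -0.4, -0.1]
width: 0.599
gripper_force: 0.0
```

```bash
python3 - <<'E'
from h import *
o=observe();print(o["position"],close_angle(o))
it,dt=snap("top");P=cloud("top",dt)
print("long");near(P,(.415,.168),.045,((.027,.036),(.048,.06)))
E
```

```text
[0.5607789  0.14329114 0.08461762] 86.27116005866229
long
0.027 157 (array([406.2, 170.4]), array([35.4, 42.1]), 71.6) 0.0326
0.048 34 (array([414. , 170.8]), array([15.7, 18.7]), 70.4) 0.0541
```

{"name": "apply_moves", "arguments": {
  "commands": [
    [60,-0.005,-0.005,-0.3,0],
    [60,0,0,-0.3,0],
    [60,0,0,-0.15,0],
    [60,0,0,-0.06,0],
    [60,0,0,0,0],
    [60,0,0,0,0]
  ]
}}

```text
clock: 38.5
position: [0.5605, 0.1427, 0.0353]
ee_rot: [-3.14, 0.103, -0.001]
force: [0.6, 1.1, 0.5]
width: 0.6
gripper_force: 0.0
```

{"name": "apply_moves", "arguments": {
  "commands": [
    [45,0,0,0.01,0],
    [30,0,0,0,0],
    [20,0,0,0,0],
    [10,0,0,0,0],
    [10,0,0,0,0],
    [10,0,0,0,0],
    [10,0,0,0,0]
  ],
  "newtons": 20
}}

```text
clock: 39.38
position: [0.5602, 0.1425, 0.0355]
ee_rot: [3.14, -0.103, -0.0]
force: [-0.8, 0.0, 1.5]
width: 0.17
gripper_force: 20.0
```

{"name": "apply_moves", "arguments": {
  "commands": [
    [10,0,0,0.2,0],
    [10,0,0,0.4,0],
    [10,0,0,0.5,0],
    [10,0,0,0.3,0],
    [10,-0.5,0.1,0,-0.2],
    [10,-0.7,0.12,0,-0.2],
    [10,-0.7,0.1,0,-0.12],
    [10,-0.4,0.1,0,0],
    [10,-0.13,0,0,0],
    [10,0,0,0,0],
    [10,0,0,0,0]
  ]
}}

```text
clock: 40.75
position: [0.4156, 0.1676, 0.1197]
ee_rot: [-3.099, 0.51, -0.001]
force: [-0.6, 0.9, -0.6]
width: 0.172
gripper_force: 20.0
```

```bash
python3 - <<'E'
from h import *
o,im,d=wsnap(); print(o["position"],close_angle(o),o["force"])
cv2.imwrite("pics/w6c.png",cv2.resize(im[160:310,220:420,::-1],None,fx=4,fy=4,interpolation=cv2.INTER_CUBIC))
E
```

```text
[0.41562943 0.16755531 0.11967872] 71.29662000054431 [-0.59823685  0.86906602 -0.63293356]
```

View pics/w6c.png

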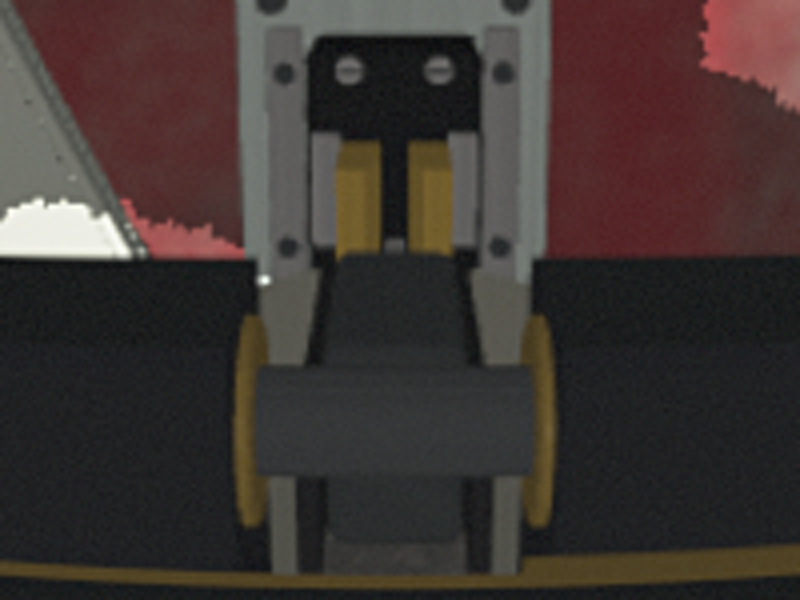

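The crop shows the blade tip (395,245) in line with the gap centre (395), and the relay seated between the rails.

{"name": "apply_moves", "arguments": {
  "commands": [
    [10,0,0,-0.2,0],
    [10,0,0,-0.2,0],
    [10,0,0,-0.13,0],
    [10,0,0,0,0],
    [10,0,0,0,0],
    [10,0,0,-0.1,0],
    [10,0,0,-0.1,0],
    [10,0,0,-0.05,0],
    [10,0,0,0,0],
    [10,0,0,0,0]
  ]
}}

```text
clock: 42.05
position: [0.4144, 0.1678, 0.0727]
ee_rot: [-3.1, 0.509, -0.0]
force: [-0.4, -0.8, -0.4]
width: 0.174
gripper_force: 20.0
```

{"name": "apply_moves", "arguments": {
  "commands": [
    [10,0,0,-0.05,0],
    [10,0,0,0,0],
    [10,0,0,0,0],
    [10,0,0,0,0],
    [10,0,0,0,0],
    [10,0,0,0,0],
    [10,0,0,0,0],
    [10,0,0,0,0],
    [10,0,0,0,0],
    [10,0,0,0,0],
    [10,0,0,0,0],
    [10,0,0,0,0]
  ]
}}

```text
clock: 43.55
position: [0.4143, 0.1677, 0.0697]
ee_rot: [3.1, -0.509, -0.0]
force: [0.6, 0.2, -0.0]
width: 0.178
gripper_force: 20.0
```

{"name": "apply_moves", "arguments": {
  "commands": [
    [10,0,0,0,0],
    [10,0,0,0,0],
    [10,0,0,0.2,0],
    [10,0,0,0.3,0],
    [10,0,0,0.34,0],
    [10,0,0,0,0],
    [10,0.4,-0.07,0,0.2],
    [10,0.7,-0.12,0,0.2],
    [10,0.7,-0.12,0,0.12],
    [10,0.5,-0.1,0,0],
    [10,0.13,-0.01,0,0],
    [10,0,0,0,0]
  ]
}}

```text
clock: 45.05
position: [0.5593, 0.1427, 0.1194]
ee_rot: [3.14, -0.102, -0.002]
force: [-0.8, -0.3, -0.9]
width: 0.174
gripper_force: 20.0
```

{"name": "apply_moves", "arguments": {
  "commands": [
    [10,0,0,-0.2,0],
    [10,0,0,-0.4,0],
    [10,0,0,-0.2,0],
    [10,0,0,0,0],
    [10,0,0,0,0],
    [10,0,0,0,0]
  ]
}}

```text
clock: 45.8
position: [0.5606, 0.1428, 0.0728]
ee_rot: [-3.14, 0.103, -0.002]
force: [-0.3, 0.8, -1.4]
width: 0.178
gripper_force: 20.0
```

Aligned. Lower 37 mm into the stand.

{"name": "apply_moves", "arguments": {
  "commands": [
    [10,0,0,-0.1,0],
    [10,0,0,-0.15,0],
    [10,0,0,-0.15,0],
    [10,0,0,-0.12,0],
    [10,0,0,-0.07,0],
    [10,0,0,0,0],
    [10,0,0,0,0],
    [10,0,0,0,0]
  ]
}}

```text
clock: 46.8
position: [0.5603, 0.1426, 0.0369]
ee_rot: [-3.14, 0.103, -0.001]
force: [-0.1, -0.1, 0.2]
width: 0.172
gripper_force: 20.0
```

{"name": "apply_moves", "arguments": {
  "commands": [
    [10,0,0,-0.022,0],
    [10,0,0,0,0],
    [30,0,0,0,0],
    [50,0,0,0,0],
    [60,0,0,0,0],
    [60,0,0,0.3,0],
    [60,0,0,0.6,0],
    [60,0,0,0.6,0],
    [60,-0.4,0.07,0.2,-0.2],
    [60,-0.7,0.12,0,-0.2],
    [60,-0.7,0.12,0,-0.12],
    [60,-0.62,0.1,0,0]
  ],
  "newtons": 10
}}

```text
clock: 48.3
position: [0.4137, 0.1676, 0.1386]
ee_rot: [-3.099, 0.509, -0.002]
force: [0.2, 0.4, 0.4]
width: 0.599
gripper_force: 0.0
```

{"name": "apply_moves", "arguments": {
  "commands": [
    [60,0,0,-0.3,0],
    [60,0,0,-0.5,0],
    [60,0,0,-0.3,0],
    [60,0,0,0,0],
    [60,0,0,0,0]
  ]
}}

```text
clock: 48.92
position: [0.4155, 0.1675, 0.0724]
ee_rot: [-3.099, 0.508, -0.002]
force: [0.3, -0.2, 0.2]
width: 0.599
gripper_force: 0.0
```

```bash
python3 - <<'E'
from h import *
it,dt=snap("top");P=cloud("top",dt)
print("gauge");near(P,(.56,.143),.03,((.062,.08),))
print("mid");near(P,(.535,.31),.07,((.025,.034),(.046,.058)))
o=observe();print(o["position"],close_angle(o))
E
```

```text
gauge
0.062 102 (array([559.3, 141.7]), array([16.3, 25.2]), 87.1) 0.0684
mid
0.025 247 (array([533.6, 309.9]), array([46., 36.]), 7.4) 0.0306
0.046 86 (array([533.6, 309.8]), array([19.8, 22.8]), 6.9) 0.0521
[0.41566748 0.16755656 0.07250326] 71.36044653749926
```

{"name": "apply_moves", "arguments": {
  "commands": [
    [60,-0.012,0.008,-0.4,0],
    [60,0,0,-0.35,0],
    [60,0,0,-0.15,0],
    [60,0,0,-0.07,0],
    [60,0,0,0,0],
    [60,0,0,0,0]
  ]
}}

```text
clock: 49.72
position: [0.4146, 0.1678, 0.0137]
ee_rot: [-3.1, 0.509, -0.001]
force: [-1.0, -0.5, -0.5]
width: 0.6
gripper_force: 0.0
```

{"name": "apply_moves", "arguments": {
  "commands": [
    [45,0,0,0,0],
    [35,0,0,0,0],
    [30,0,0,0,0],
    [30,0,0,0,0],
    [30,0,0,0,0],
    [30,0,0,0,0]
  ],
  "newtons": 10
}}

```text
clock: 50.48
position: [0.4144, 0.1677, 0.0133]
ee_rot: [-3.1, 0.509, -0.0]
force: [-0.0, -0.7, 5.3]
width: 0.393
gripper_force: 10.0
```

{"name": "apply_moves", "arguments": {
  "commands": [
    [30,0,0,0.2,0],
    [30,0,0,0.4,0],
    [30,0,0,0.5,0],
    [30,0,0,0.4,0],
    [30,0.1,0.4,0,0.3],
    [30,0.2,0.7,0,0.3],
    [30,0.2,0.7,0,0.33],
    [30,0.07,0.37,0,0],
    [30,0,0,0,0],
    [30,0,0,0,0],
    [30,0,0,0,0]
  ]
}}

```text
clock: 51.85
position: [0.4483, 0.2962, 0.1031]
ee_rot: [3.133, 0.216, -0.0]
force: [0.7, -0.6, -1.0]
width: 0.392
gripper_force: 10.0
```

{"name": "apply_moves", "arguments": {
  "commands": [
    [30,0,0.02,-0.4,0],
    [30,0,0,-0.5,0],
    [30,0,0,-0.35,0],
    [30,0,0,-0.14,0],
    [30,0,0,0,0],
    [30,0,0,0,0],
    [30,0,0,-0.07,0],
    [30,0,0,-0.04,0],
    [30,0,0,-0.02,0],
    [30,0,0,0,0],
    [30,0,0,0,0]
  ]
}}

```text
clock: 53.22
position: [0.4485, 0.2991, 0.012]
ee_rot: [3.134, 0.219, 0.0]
force: [0.5, 0.4, -1.5]
width: 0.39
gripper_force: 10.0
```

{"name": "apply_moves", "arguments": {
  "commands": [
    [30,0,0,-0.02,0],
    [30,0,0,0,0],
    [30,0,0,0,0]
  ]
}}

```text
clock: 53.6
position: [0.4486, 0.2992, 0.0112]
ee_rot: [-3.134, -0.219, -0.001]
force: [-0.6, -1.7, 5.9]
width: 0.39
gripper_force: 10.0
```

Contact: release and retreat toward the free area.

{"name": "apply_moves", "arguments": {
  "commands": [
    [40,0,0,0,0],
    [50,0,0,0,0],
    [53,0,0,0,0],
    [53,0,0,0.2,0],
    [53,0,0,0.5,0],
    [53,0,0,0.7,0],
    [53,0,0,0.8,0],
    [53,-0.1,-0.6,0.5,0],
    [53,-0.2,-0.8,0,0],
    [53,-0.2,-0.8,0,0],
    [53,-0.2,-0.8,0,0],
    [53,0,-0.6,0,0]
  ]
}}

```text
clock: 55.1
position: [0.4053, 0.0811, 0.1735]
ee_rot: [3.133, 0.218, 0.001]
force: [0.7, -0.2, 0.1]
width: 0.531
gripper_force: 0.0
```

{"name": "apply_moves", "arguments": {
  "commands": [
    [53,0,-0.6,0,0],
    [53,0,0,0,0],
    [53,0,0,0,0],
    [53,0,0,0,0]
  ]
}}

```text
clock: 55.6
position: [0.4065, 0.0482, 0.173]
ee_rot: [-3.133, -0.222, -0.001]
force: [0.3, 0.4, 0.6]
width: 0.533
gripper_force: 0.0
```

```bash
python3 - <<'E'
from h import *
it,dt=snap("top","pics/t3.png");P=cloud("top",dt)
print("gauge");near(P,(.56,.143),.03,((.062,.08),))
print("mid");near(P,(.534,.31),.035,((.025,.034),(.046,.058)))
print("long");near(P,(.4485,.299),.038,((.025,.034),(.046,.058)))
print(observe()["position"])
E
```

```text
gauge
0.062 99 (array([559.2, 141.1]), array([24.9, 16.5]), 0.6) 0.0684
mid
0.025 243 (array([533.7, 309.8]), array([46.4, 37. ]), 7.5) 0.0304
0.046 83 (array([533.8, 309.7]), array([20.4, 22.3]), 7.9) 0.0518
long
0.025 353 (array([447.7, 298.5]), array([58. , 36.9]), 7.6) 0.0306
0.046 85 (array([447.4, 298.5]), array([19.4, 22.8]), 8.5) 0.0521
[0.40648147 0.04811852 0.17289153]
```

View pics/t3.png

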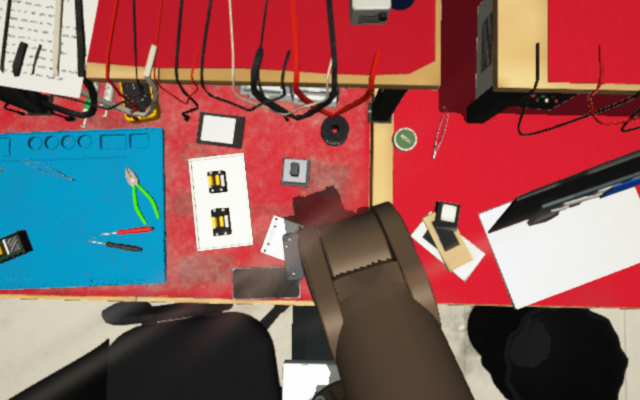

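Both relays stand in the tray at (217,181) and (221,221), and the gauge is home at (295,171). I'll hand the job in.

```bash
python3 -c "
from cell import arm; print(arm.sign_off())"
```

```text
the job is handed in; nothing more can be done
None
```

I gauged the middle and then the long relay (no short relay was on the bench), stood both upright in the tray, put the gauge back home in its stand, and handed the job in at about 56 s; the hand-in returned no verdict.

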